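# Tare the bench scale with the stylus

## Robot

A 7-joint arm with a two-finger parallel gripper is mounted at the origin on the work surface. World frame = base frame: x ahead of the robot, y to its left, z up, the work surface at z = 0. Lengths are in mm, angles in degrees, forces in N, time in s.
With the tool pointing down it reaches from about 400 to 925 mm from the base axis. Payload 4.1 kg.
Tool frame: the origin (TCP) lies midway between the tips of the shut fingers; the grasp point (between the pads) lies 19 mm behind it; z points along the fingers, y is the line along which they close (so a half turn about z gives the same grasp; the last joint's range is limited). The gripper opens to 85 mm and grips with 20 to 120 N. Pads are 22 mm wide; open, the fingers measure 114 mm over their backs; the gripper's body (76 mm by 85 mm) begins 54 mm behind the grasp point. The pads swing forward as they close: fully open they stand 13 mm farther back than shut.
Start: joints at [61.593, 22.827, 2.584, 88.041, -1.071, 69.15, -2.905], TCP at [251.244, -599.517, 231.347] pointing down, gripper open.
Joint ranges: [-161.44, 161.44], [-28.35, 127.94], [-78.24, 83.42], [0, 140.83], [-78.03, 258.03], [13.02, 114.36], [-168.23, 168.23]. Speed limits (degrees/s): [147.25, 147.25, 180, 180, 180, 180, 180].

## Interface

Orientations are given as [roll, pitch, yaw] about the fixed x, y, z axes, in that order (R = Rz(yaw) Ry(pitch) Rx(roll)).
In Python, from station import sense, snapshot, camera_model, close_job gives the robot as it stands. The module is installed in compiled form; this text tells all that it offers.
- The arm moves only by the tool step_arm, never from a script. Its argument "steps" is a list of rows, each a list of 2 entries, a list of its own where there are three numbers: the shift along the tool's x, y, z in cm, then the turn about the tool's z in rad. A call has 1 to 20 rows; each row is the pose to reach, as a shift and turn from the pose commanded when the call began, along the tool's axes at that moment; what a row does not reach only later rows make up. A row lasts 1/10 s, in which the tool goes at most 50 mm and 8.59 degrees, less where a joint would pass 70% of its speed; a pose out of reach is approached as far as the arm can. A call with a gripper value outside its range is refused whole. "jaw" is the opening, from -1 (shut) to 1 (fully open), set as the call begins (left out, the last holds). The fingers move at their own pace and stop on an object; "grip_force" is the grip in N (left out, the last holds). Time passes only in rows, so rows that repeat a pose let the fingers close. It gives the time, the measured TCP pose, the force, the opening and the grip force at its end, in the units of the state.
- sense(): the state, without advancing time (a new reading comes with each control period).
- snapshot(name): name is "side" or "top" or "wrist"; returns the picture (400x640x3 uint8, blue, green, red); there is no depth.
- camera_model(name): a dict with "K" (3x3 intrinsics, pixels), "world_to_cam" (4x4, takes a point from world to camera coordinates); the wrist camera has in their place "mount" (4x4, takes a point from camera to tool coordinates, whose origin is the TCP and whose axes are the flange's). Camera axes: x right, y up, looking along -z (the intrinsics and any distortion apply to the point x, -y, -z); pixel columns grow to the right and rows downward; lengths in mm; the calibration is good to about 2 mm. A picture is of the moment at which its call begins: read the wrist's pose just before it. camera_model takes no time and is no camera call.
- close_job(): hands the job in; it is judged then, once.
The state is a dict: "t": time; "joint_positions": joint angles; "qd": joint speeds; "joint_torque": joint torques, N m; "tcp_pos": TCP position; "tcp_rot": TCP orientation; "wrist_force": force on the tool from outside, world axes, zero at the start; "wrist_torque": the same for the moment, N m; "grip_width": finger opening in mm; "finger_force": force on a finger pad.
Only numpy, scipy, OpenCV 4.12 (cv2) and the standard library are available. Lean on these libraries where they do the work, as an engineer would, in place of code of your own. Each camera call takes 0.05 s, during which the arm holds its last target. There are 200 camera calls.

## Task

Tare the bench scale with the bowl left on its pan: take the square-handled stylus from the wooden tool rack, push its tip down the round recess in the scale's panel so that the small key at the bottom is fully pressed, and hold it there for about a second. Then let the key spring back and stand the stylus fully down in its rack hole again, upright and released. Do not press the two raised keys, and leave the bowl, the lids and the other tools as they are.

Things in the scene. Friction and masses are not known exactly. Their poses are not given: they have to be found in the camera images.
- stylus: Stylus, 150 mm long, 90 g: light-wood square handle 28 x 28 x 75 mm above a round steel shaft, diameter 10 mm, 75 mm long, round-ended. Stands upright in one of the rack's three holes, the handle's underside resting on the rack's top. Origin on the axis at that underside; z up to the handle's top (+75 mm), x and y square to its faces. The rack's other tools have a round and a flat handle.
- stylus_tip (a point): The lower end of the stylus's shaft, on its axis, 75 mm below the stylus's origin.
- rack: Fixed wooden tool rack, 70 (x) x 220 (y) x 85 mm high: a 16 mm thick top plate over an open space between two end walls. Origin under its centre on the table. Three round through holes, diameter 18 mm, in the top (z = 85 mm) at x = 0 and y = -70, 0, +70 mm, with 79 mm of depth from the top to the floor board; each holds one tool, drawn at random.
- scale: Fixed grey bench scale, 300 (x) x 240 (y) mm; origin under its centre on the table. The panel is its 100 mm on the -x side (nearest the robot), level, 50 mm high; on it from +y to -y: the round recess with the tare key, a flat display, and two raised keys. The steel pan, 190 x 226 mm, top 50 mm high, is centred at x = +50 mm.
- tare_mouth (a point): Centre of the mouth of the round recess in the scale's panel, level with the panel's top, 50 mm above the table; the recess is 21 mm in diameter and vertical. The white tare key, 17 mm in diameter, lies at its bottom, its top 14 mm below the mouth when out.
- tare_key (a joint): Travel of the recessed tare key: 0 out, 0.006 m fully pressed (downwards). The spring takes about 2 N to start and 4.5 N fully down; the key springs back by itself.
- key_near (a joint): Travel of the raised key nearer the robot (22 x 30 mm, standing 9 mm above the panel, at x = -122, y = -75 mm of the scale): 0 out, 0.006 m pressed. Not to be pressed.
- key_far (a joint): Travel of the other raised key (the same, at x = -78, y = -75 mm of the scale): 0 out, 0.006 m pressed. Not to be pressed.
- bowl: Unfired pale bowl, 110 mm across, 55 mm high, loose on the scale's pan; origin under its centre. Leave it.
- round_tool: Tool in the rack with a round turned wooden handle, up to 32 mm in diameter, 72 mm high above the rack; origin at the underside of the handle. Leave it.
- flat_tool: Tool in the rack with a flat paddle handle 10 (x) x 40 (y) mm, 78 mm high above the rack; origin at the underside of the handle. Leave it.
- lid_a: Pale pot lid with a knob, 84 mm across, 44 mm high, lying on the table in front of the rack (robot's side); origin under its centre. Leave it.
- lid_b: The same kind of lid, on the table beyond the rack. Leave it.
Things that resemble listed ones, but are neither listed nor needed, are in the scene too. Of the things that look like the rack, the smaller one is meant.

How it is judged:
By the outcome, as a careful person would: the job done as asked, in the order asked, and still so for the second after the job is handed in, with the robot touching nothing.
It also fails if it takes over 64 s, if anything falls off the work surface, if the arm or the gripper's body presses on something with over 40 N, if the wrist force passes 120 N, or if a joint passes its speed limit or range.

## Working session

There is one attempt and no reset: what is moved stays moved. The work goes in short steps, Python scripts to look and compute and a tool call to move; the robot and the scene stay as the last step left them, time stands still between calls to the robot, and variables do not carry over. Pictures are saved under pics/ and viewed, at most 10 in all, crops included, and the job is handed in when it is done.

Besides the shell and the picture viewer there is one more tool, called after "Emit:" in YAML: its name, and indented under it one key for each argument. step_arm: Moves the arm, as the interface text tells. Its arguments: {"type":"object","properties":{"steps":{"type":"array"},"jaw":{"type":"number"},"grip_force":{"type":"number"}},"required":["steps"]}

```bash
mkdir -p pics
cat > h.py <<'E'
import numpy as np, cv2
from station import sense, snapshot, camera_model
from scipy.spatial.transform import Rotation as R
def tool(s):
    T=np.eye(4);T[:3,:3]=R.from_euler('xyz',s['tcp_rot'],degrees=True).as_matrix();T[:3,3]=s['tcp_pos'];return T
def c2w(name,s=None):
    m=camera_model(name)
    return np.array(m['K']),(tool(s)@np.array(m['mount']) if name=='wrist' else np.linalg.inv(np.array(m['world_to_cam']))),m
def ray(name,u,v,s=None):
    K,T,m=c2w(name,s)
    d=np.linalg.inv(K)@[u,v,1]; d=np.array([d[0],-d[1],-d[2]])
    return T[:3,3],T[:3,:3]@d
def plane(name,u,v,z,s=None):
    o,d=ray(name,u,v,s); return o+d*(z-o[2])/d[2]
def proj(name,p,s=None):
    K,T,m=c2w(name,s); q=np.linalg.inv(T)@np.r_[p,1]; q=K@[q[0],-q[1],-q[2]]; return q[:2]/q[2]
E
python3 - <<'E'
from h import *
print(sense())
for n in ('top','side','wrist'):
    cv2.imwrite(f'pics/{n}0.png',snapshot(n)); print(n,camera_model(n))
E
```

```text
{'t': 0.0, 'joint_positions': array([61.59183898, 22.87193077,  2.58252592, 88.11304091, -1.0715759 ,
       69.15054224, -2.90510842]), 'qd': array([-0.06224405, -0.0947328 ,  0.15126322, -0.01227902, -0.04467521,
        0.00281092, -0.01523281]), 'joint_torque': array([-8.72281635e-04, -4.75130689e+01,  1.36410523e+00, -2.54222989e+01,
        1.15471621e-02,  9.37487668e-03,  1.77578545e-05]), 'tcp_pos': array([ 250.97070419, -598.9143607 ,  230.27294661]), 'tcp_rot': array([-1.79888981e+02,  8.44857426e-03,  2.27399649e+01]), 'wrist_force': array([ 0.24635649,  0.05398992, -0.16094039]), 'wrist_torque': array([-0.06648355,  0.0018088 , -0.01344201]), 'finger_force': 0.0, 'grip_width': 85.61370891697533}
top {'K': array([[420.60007364,   0.        , 314.95670285],
       [  0.        , 420.60007364, 202.84156761],
       [  0.        ,   0.        ,   1.        ]]), 'world_to_cam': array([[ 5.61399161e-03, -9.99968472e-01,  5.61593768e-03,
        -3.21077503e+01],
       [ 9.74140805e-01,  6.73734148e-03,  2.25841315e-01,
        -4.83854181e+02],
       [-2.25872032e-01,  4.202
[... 482 characters left out ...]
5865e+02],
       [-4.45996205e-01,  6.92016204e-01,  5.67627481e-01,
        -7.16878730e+02],
       [ 0.00000000e+00,  0.00000000e+00,  0.00000000e+00,
         1.00000000e+00]])}
wrist {'K': array([[302.65726881,   0.        , 318.91894986],
       [  0.        , 302.65726881, 200.95129696],
       [  0.        ,   0.        ,   1.        ]]), 'mount': array([[-3.53338626e-05,  9.46526536e-01,  3.22625968e-01,
         8.28507793e+01],
       [ 9.99998904e-01, -4.43982395e-04,  1.41208392e-03,
         9.87127843e-01],
       [ 1.47981515e-03,  3.22625665e-01, -9.46525483e-01,
        -1.41545478e+02],
       [ 0.00000000e+00,  0.00000000e+00,  0.00000000e+00,
         1.00000000e+00]])}
```

View pics/top0.png

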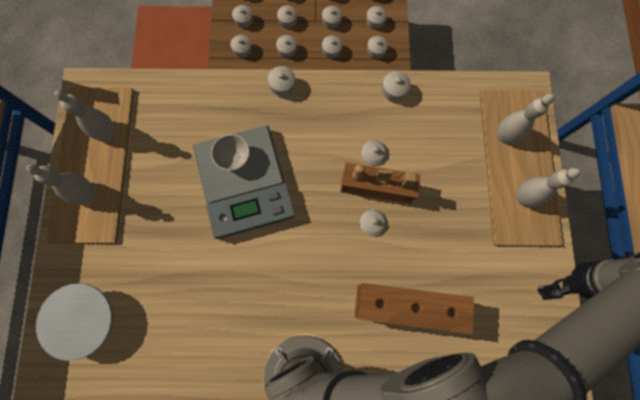

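View pics/side0.png

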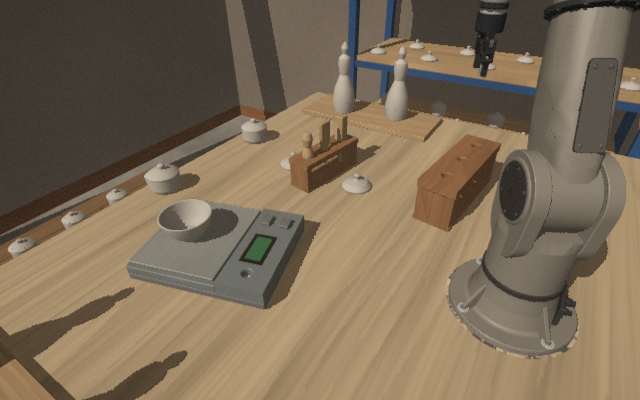

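Run:
```python
from h import *
t=cv2.imread('pics/top0.png');s=cv2.imread('pics/side0.png')
f=lambda i,x,y,w,h,k:cv2.resize(i[y:y+h,x:x+w],None,fx=k,fy=k,interpolation=cv2.INTER_CUBIC)
A=np.hstack([f(t,335,150,100,60,4),f(s,280,110,100,60*1,4)[:240]])
B=np.hstack([f(t,195,180,100,60,4),f(s,220,220,100,60,4)])
C=np.vstack([A,B]);cv2.imwrite('pics/c1.png',C)
for n,u,v,z in [('top',223,217,50),('side',246,273,50),('top',383,176,160),('top',343,188,85),('top',416,199,85),('top',344,164,85),('top',419,175,85),('top',271,197,50),('top',279,211,50)]: print(n,u,v,plane(n,u,v,z).round(1))
```

```text
top 223 217 [441.3 237.4  50. ]
side 246 273 [441.6 239.   50. ]
top 383 176 [ 535.5 -212.   160. ]
top 343 188 [ 521.4 -109.1   85. ]
top 416 199 [ 490.4 -317.    85. ]
top 344 164 [ 593.6 -112.7   85. ]
top 419 175 [ 561.9 -329.2   85. ]
top 271 197 [502. 100.  50.]
top 279 211 [460.2  75.5  50. ]
```

View pics/c1.png

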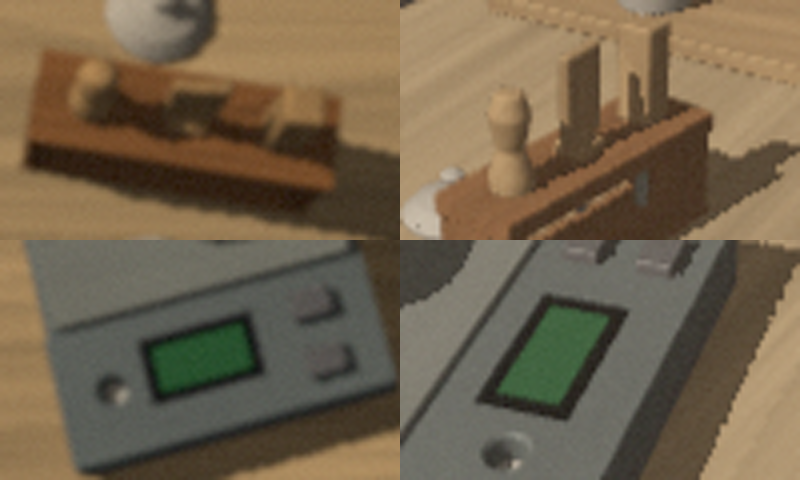

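Emit:
step_arm:
  steps:
    - [[1,-0.5,0],-0.03]
    - [[3,-1.4,0],-0.09]
    - [[6,-2.9,0],-0.16]
    - [[9,-4.3,0],-0.24]
    - [[12,-5.7,0],-0.32]
    - [[15,-7.1,0],-0.4]
    - [[18,-8.6,0],-0.48]
    - [[21,-10,-0.3],-0.56]
    - [[24,-11.4,-0.6],-0.64]
    - [[27,-12.8,-0.9],-0.72]
    - [[30,-14.3,-1],-0.8]
    - [[33,-15.7,-1],-0.88]
    - [[35.5,-16.9,-1],-0.95]
    - [[37,-17.6,-1],-1]
    - [[37.6,-17.9,-1],-1.02]
    - [[37.9,-18,-1],-1.026]
    - [[37.9,-18,-1],-1.026]
    - [[37.9,-18,-1],-1.026]
    - [[37.9,-18,-1],-1.026]
  jaw: 1

```text
t: 2.05
tcp_pos: [530.4, -288.4, 241.3]
tcp_rot: [-180.0, 0.0, 81.4]
wrist_force: [0.1, -0.3, 0.2]
grip_width: 85.7
finger_force: 0.0
```

Run:
```python
from h import *
s=sense();i=snapshot('wrist');cv2.imwrite('pics/w1.png',i);np.save('w1.npy',np.r_[s['tcp_pos'],s['tcp_rot']]);print(s['tcp_pos'],s['tcp_rot'],s['joint_positions'])
```

```text
[ 530.35422166 -288.3699273   241.26579678] [-1.79978007e+02  3.74524587e-02  8.13859736e+01] [ 38.18739474  18.3405955  -17.45643405  93.53035111   5.84611196
  69.03387169  10.8541417 ]
```

View pics/w1.png

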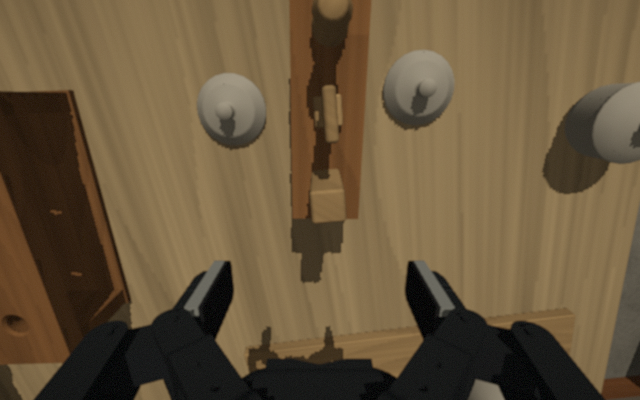

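Run:
```python
from h import *
i=cv2.imread('pics/w1.png');p=np.load('w1.npy');s={'tcp_pos':p[:3],'tcp_rot':p[3:]}
print(i[180:236:4,327].tolist()); print(i[208,304:352:3].tolist())
for z,pts in [(160,[(312,196),(343,195),(344,219),(312,221)]),(85,[(292,217),(358,217),(291,100),(364,100)])]:
    for q in pts: print(z,q,plane('wrist',*q,z,s).round(1))
cv2.imwrite('pics/c2.png',np.hstack([cv2.resize(i[155:235,282:372],None,fx=7,fy=7,interpolation=cv2.INTER_NEAREST)]))
```

```text
[[64, 100, 126], [65, 102, 128], [66, 103, 130], [77, 120, 150], [68, 106, 135], [66, 104, 131], [68, 104, 132], [64, 102, 129], [65, 103, 131], [65, 102, 128], [62, 96, 122], [42, 58, 69], [35, 54, 66], [37, 54, 66]]
[[41, 74, 109], [33, 61, 91], [28, 47, 64], [61, 97, 123], [67, 104, 132], [67, 105, 132], [64, 102, 129], [63, 101, 129], [65, 102, 130], [64, 102, 130], [66, 103, 131], [65, 104, 130], [64, 102, 129], [61, 97, 123], [40, 70, 97], [36, 67, 102]]
160 (312, 196) [ 526.7 -277.2  160. ]
160 (343, 195) [ 550.5 -280.   160. ]
160 (344, 219) [ 548.8 -299.9  160. ]
160 (312, 221) [ 523.4 -297.8  160. ]
85 (292, 217) [ 496.6 -320.7   85. ]
85 (358, 217) [ 565.7 -331.1   85. ]
85 (291, 100) [ 516.6 -204.9   85. ]
85 (364, 100) [ 584.  -215.1   85. ]
```

View pics/c2.png

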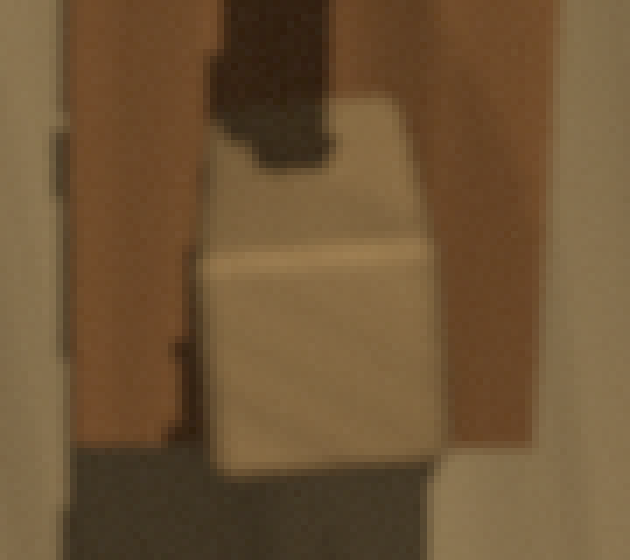

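Run:
```python
from h import *
p=np.load('w1.npy');s={'tcp_pos':p[:3],'tcp_rot':p[3:]}
P=np.array([plane('wrist',*q,160,s) for q in [(310.6,191.9),(343.7,189.3),(344.9,220.4),(314.1,222.9)]])
print(P.round(1),P.mean(0)); E=np.roll(P,-1,0)-P
print(np.linalg.norm(E,axis=1),np.degrees(np.arctan2(E[:,1],E[:,0])))
Q=np.array([plane('wrist',*q,85,s) for q in [(291.8,218.5),(358.2,218.5),(292,155.5),(361.5,155.5)]]);print(Q)
for a,b in((0,1),(0,2),(1,3)): d=Q[b]-Q[a];print(np.linalg.norm(d),np.degrees(np.arctan2(d[1],d[0])))
T=tool(s); print(T[:3,:3].T@(P.mean(0)-T[:3,3]))
```

```text
[[ 526.2 -273.8  160. ]
 [ 551.6 -275.5  160. ]
 [ 549.4 -301.2  160. ]
 [ 524.8 -299.7  160. ]] [ 537.98355654 -287.53924427  160.        ]
[25.50302162 25.82013223 24.58401056 25.96363026] [ -3.90427142 -94.98990876 176.43266277  87.04518424]
[[ 496.10653642 -322.33687924   85.        ]
 [ 565.70305028 -332.84941304   85.        ]
 [ 508.2731892  -256.29142265   85.        ]
 [ 576.20805957 -266.57077335   85.        ]]
70.3859936865247 -8.589577473427168
67.15675525403249 79.56220207102128
67.10598557030696 80.99367185114059
[ 2.01713509  7.45004879 81.26164194]
```

Emit:
step_arm:
  steps:
    - [[0.2,0.7,0.5],-0.08]
    - [[0.2,0.7,2],-0.08]
    - [[0.2,0.7,3.5],-0.08]
    - [[0.2,0.7,5],-0.08]
    - [[0.2,0.7,6.5],-0.08]
    - [[0.2,0.7,8],-0.08]
    - [[0.2,0.7,9.5],-0.08]
    - [[0.2,0.7,11],-0.08]
    - [[0.2,0.7,12],-0.08]
    - [[0.2,0.7,12.8],-0.08]
    - [[0.2,0.7,13.2],-0.08]
    - [[0.2,0.7,13.3],-0.08]
    - [[0.2,0.7,13.3],-0.08]
    - [[0.2,0.7,13.3],-0.08]

```text
t: 3.5
tcp_pos: [538.9, -286.3, 109.0]
tcp_rot: [179.9, 0.0, 86.1]
wrist_force: [0.3, 0.5, 0.3]
grip_width: 85.7
finger_force: 0.0
```

Emit:
step_arm:
  steps:
    - [[0,0,0],0]
    - [[0,0,0],0]
    - [[0,0,0],0]
    - [[0,0,0],0]
    - [[0,0,0],0]
    - [[0,0,0],0]
    - [[0,0,0],0]
    - [[0,0,0],0]
    - [[0,0,0],0]
    - [[0,0,0],0]
  jaw: -1
  grip_force: 50

```text
t: 4.5
tcp_pos: [538.6, -286.1, 108.5]
tcp_rot: [180.0, 0.0, 86.1]
wrist_force: [0.1, -1.1, 2.0]
grip_width: 27.5
finger_force: 50.0
```

Run:
```python
from h import *
s=sense();i=snapshot('wrist');j=snapshot('side');print(s['tcp_pos'],s['tcp_rot'],s['grip_width'],s['finger_force'],s['wrist_force'],s['wrist_torque'])
cv2.imwrite('pics/w2.png',np.hstack([cv2.resize(i[100:400,150:500],(400,343)),cv2.resize(j[90:210,270:410],(400,343))]))
```

```text
[ 538.58888793 -286.1164573   108.49176341] [1.79977906e+02 1.25876995e-02 8.61088006e+01] 27.506339420125236 50.01587927341461 [ 0.05042033 -1.10458718  2.00581315] [-0.00154645 -0.01610544  0.03265821]
```

View pics/w2.png

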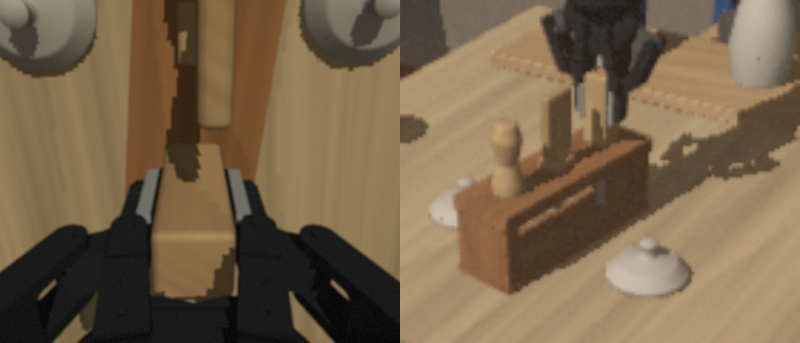

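Emit:
step_arm:
  steps:
    - [[0,0,-0.3],0]
    - [[0,0,-1],0]
    - [[0,0,-2.2],0]
    - [[0,0,-3.6],0]
    - [[0,0,-5],0]
    - [[0,0,-6.5],0]
    - [[0,0,-8],0]
    - [[0,0,-9.5],0]
    - [[0,0,-11],0]
    - [[0,0,-12.5],0]
    - [[0,0,-14],0]
    - [[0,0,-15.5],0]
    - [[0,0,-16.5],0]
    - [[0,0,-17],0]
    - [[0,0,-17],0]
    - [[0,0,-17],0]

```text
t: 6.2
tcp_pos: [538.0, -286.0, 277.7]
tcp_rot: [-179.9, -0.0, 86.1]
wrist_force: [0.1, 0.3, -1.6]
grip_width: 27.7
finger_force: 49.8
```

Emit:
step_arm:
  steps:
    - [[1,-0.3,0],0]
    - [[3,-0.8,0],0]
    - [[6,-1.5,0],0]
    - [[9,-2.3,0],0]
    - [[12.5,-3.2,0],0]
    - [[16,-4.1,0],0]
    - [[19.5,-5,0],0]
    - [[23,-5.9,0],0]
    - [[26.5,-6.8,0],0]
    - [[30,-7.7,0],0]
    - [[33.5,-8.6,0],0]
    - [[37,-9.5,0.5],0]
    - [[40.5,-10.4,1.5],0]
    - [[44,-11.3,2.5],0]
    - [[47,-12.1,3.5],0]
    - [[49.5,-12.7,4.3],0]
    - [[51,-13.1,4.8],0]
    - [[51.6,-13.3,5],0]
    - [[51.6,-13.3,5],0]
    - [[51.6,-13.3,5],0]

```text
t: 8.2
tcp_pos: [440.6, 237.0, 228.3]
tcp_rot: [180.0, 0.1, 86.1]
wrist_force: [-0.1, -0.3, -0.6]
grip_width: 27.6
finger_force: 49.8
```

Run:
```python
from h import *
s=sense();i=snapshot('wrist');j=snapshot('side');k=snapshot('top')
cv2.imwrite('pics/w3f.png',i);cv2.imwrite('pics/s3f.png',j);cv2.imwrite('pics/t3f.png',k)
np.save('w3.npy',np.r_[s['tcp_pos'],s['tcp_rot']])
print(s['tcp_pos'],s['tcp_rot'],s['grip_width'],s['joint_positions'])
T=tool(s)
for n in('wrist','side','top'):
  print(n,proj(n,[441,238,50],s),'tip',proj(n,(T@[0,0,98.5,1])[:3],s))
c=proj('wrist',[441,238,50],s).astype(int);print(c)
cv2.imwrite('pics/w3.png',np.hstack([cv2.resize(i[60:360,170:470],(500,500)),cv2.resize(j[190:310,190:310],(300,300)).repeat(1,0) if 0 else np.vstack([cv2.resize(j[180:300,190:310],(250,250)),cv2.resize(k[180:240,190:250],(250,250))])]))
```

```text
[440.60135924 237.04477829 228.3334611 ] [1.79983736e+02 6.12660264e-02 8.60798841e+01] 27.608256404165957 [  3.65975614  10.26363502 -41.25368569 107.38455085   7.5064303
  65.08045008 -44.23744332]
wrist [319.20157867 176.8985503 ] tip [318.88747225 201.69741092]
side [246.58872969 272.78610476] tip [241.70090148 241.24163832]
top [222.78053302 217.10276083] tip [217.05259093 211.57301188]
[319 176]
```

View pics/w3.png

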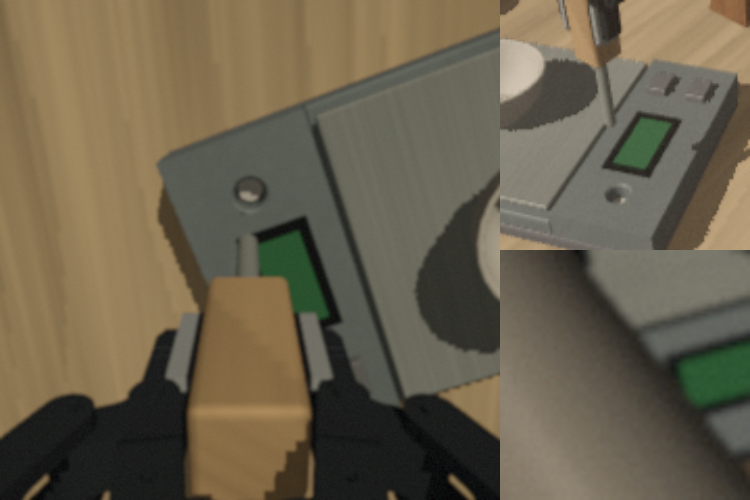

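Run:
```python
from h import *
p=np.load('w3.npy');s={'tcp_pos':p[:3],'tcp_rot':p[3:]}
i=cv2.imread('pics/w3f.png');j=cv2.imread('pics/s3f.png')
a=cv2.resize(i[160:230,290:350],None,fx=8,fy=8,interpolation=cv2.INTER_CUBIC)
b=cv2.resize(j[205:285,220:265],None,fx=7,fy=7,interpolation=cv2.INTER_CUBIC)
cv2.imwrite('pics/c3.png',np.hstack([a,b]) if a.shape[0]==b.shape[0] else np.hstack([np.clip(a[:560]*1.6,0,255),np.clip(b[:560]*1.6,0,255)]))
```

```text
(no output)
```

View pics/c3.png

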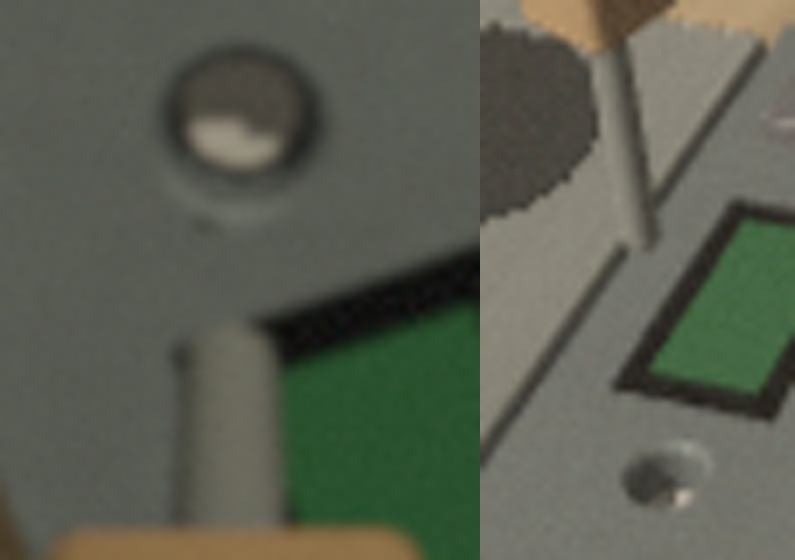

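Run:
```python
from h import *
p=np.load('w3.npy');s={'tcp_pos':p[:3],'tcp_rot':p[3:]};T=tool(s)
for d in (0,-2,-4): 
  q=(T@[d,0,93.5,1])[:3];print(d,q.round(1),proj('wrist',q,s).round(1),proj('side',q,s).round(1))
print(plane('wrist',320.4,176,50,s),plane('side',246.9,272.9,50),plane('top',223.3,217.5,50),plane('wrist',242/8+290,125/8+160,50,s))
# handle top face in w2-type view, current pic
g=cv2.imread('pics/w3f.png');print([int(x) for x in g[296:372:2,319,2]])
for d in (0,-2,-4): print(d,proj('wrist',(T@[d+14,0,-51.5,1])[:3],s).round(1),proj('wrist',(T@[d+14,0,23.5,1])[:3],s).round(1))
```

```text
0 [440.6 236.9 134.8] [318.9 203.7] [241.3 239.1]
-2 [440.5 234.9 134.8] [318.9 206. ] [242.2 238.5]
-4 [440.3 233.  134.8] [318.9 208.2] [243.  237.9]
[442.36644414 238.91223276  50.        ] [440.29295388 237.90844888  50.        ] [439.8372923  236.43099056  50.        ] [442.23198045 239.34061067  50.        ]
[134, 134, 134, 144, 157, 169, 164, 153, 143, 140, 139, 138, 137, 135, 134, 135, 135, 137, 138, 136, 136, 134, 133, 132, 132, 133, 134, 136, 133, 132, 129, 130, 100, 97, 85, 24, 21, 21]
0 [318.6 301.4] [318.8 220.4]
-2 [318.6 306.1] [318.8 223.6]
-4 [318.6 310.8] [318.8 226.7]
```

Emit:
step_arm:
  steps:
    - [[0.2,0.05,0.4],0]
    - [[0.37,0.08,1.2],0]
    - [[0.37,0.08,2.2],0]
    - [[0.37,0.08,3.4],0]
    - [[0.37,0.08,4.6],0]
    - [[0.37,0.08,5.6],0]
    - [[0.37,0.08,6.4],0]
    - [[0.37,0.08,7],0]
    - [[0.37,0.08,7.3],0]
    - [[0.37,0.08,7.4],0]
    - [[0.37,0.08,7.4],0]
    - [[0.37,0.08,7.4],0]

```text
t: 9.55
tcp_pos: [442.1, 241.6, 154.7]
tcp_rot: [180.0, -0.0, 86.1]
wrist_force: [-0.4, -1.2, -1.1]
grip_width: 27.6
finger_force: 49.8
```

Run:
```python
from h import *
s=sense();i=snapshot('wrist');j=snapshot('side')
np.save('w4.npy',np.r_[s['tcp_pos'],s['tcp_rot']])
cv2.imwrite('pics/w4f.png',i);cv2.imwrite('pics/s4f.png',j);print(s['tcp_pos'],s['tcp_rot'],s['wrist_force'])
T=tool(s);print([proj(n,(T@[-2,0,98.5,1])[:3],s) for n in('wrist','side')])
a=cv2.resize(i[160:230,290:350],None,fx=8,fy=8,interpolation=cv2.INTER_CUBIC)
b=cv2.resize(j[220:300,225:270],None,fx=7,fy=7,interpolation=cv2.INTER_CUBIC)
cv2.imwrite('pics/c4.png',np.clip(np.hstack([a,b])*1.6,0,255))
```

```text
[442.10785187 241.55307167 154.66002089] [ 1.79952132e+02 -1.48257268e-02  8.61022046e+01] [-0.36372277 -1.22728623 -1.13228417]
[array([318.88930875, 203.94794535]), array([245.21746601, 270.81645058])][ WARN:0@1.873] global loadsave.cpp:1063 imwrite_ Unsupported depth image for selected encoder is fallbacked to CV_8U.
```

View pics/c4.png

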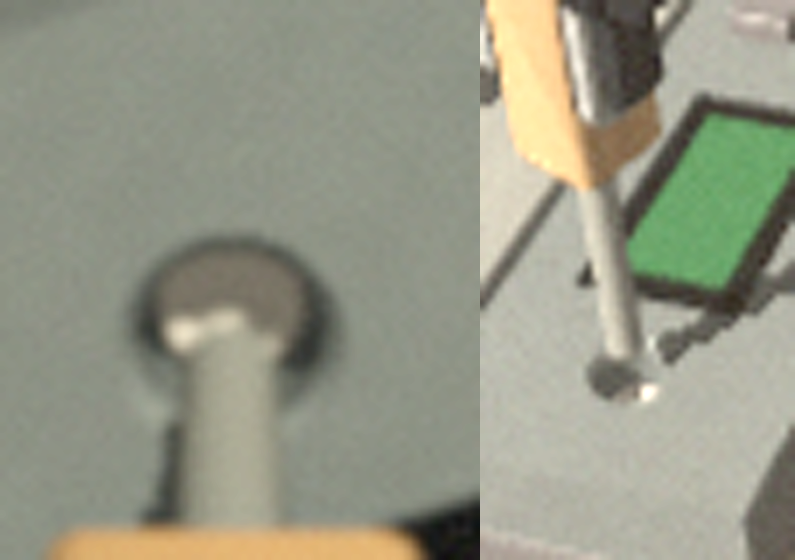

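Emit:
step_arm:
  steps:
    - [[0,0,0.3],0]
    - [[0,0,0.6],0]
    - [[0,0,0.9],0]
    - [[0,0,1.2],0]
    - [[0,0,1.5],0]
    - [[0,0,1.7],0]
    - [[0,0,1.9],0]
    - [[0,0,2.1],0]
    - [[0,0,2.2],0]
    - [[0,0,2.3],0]
    - [[0,0,2.3],0]
    - [[0,0,2.3],0]

```text
t: 10.85
tcp_pos: [441.9, 241.5, 131.5]
tcp_rot: [180.0, 0.0, 86.1]
wrist_force: [0.8, 0.3, 2.4]
grip_width: 27.9
finger_force: 50.2
```

Emit:
step_arm:
  steps:
    - [[0,0,0.1],0]
    - [[0,0,0.2],0]
    - [[0,0,0.2],0]
    - [[0,0,0.2],0]

```text
t: 11.25
tcp_pos: [441.9, 241.5, 129.4]
tcp_rot: [180.0, -0.0, 86.1]
wrist_force: [-0.4, -0.1, 2.6]
grip_width: 27.4
finger_force: 50.4
```

Emit:
step_arm:
  steps:
    - [[0,0,0.05],0]
    - [[0,0,0.1],0]
    - [[0,0,0.1],0]
    - [[0,0,0.1],0]

```text
t: 11.65
tcp_pos: [441.9, 241.5, 128.3]
tcp_rot: [180.0, -0.0, 86.1]
wrist_force: [-1.5, -0.3, 3.5]
grip_width: 27.4
finger_force: 50.3
```

Emit:
step_arm:
  steps:
    - [[0,0,0.05],0]
    - [[0,0,0.1],0]
    - [[0,0,0.1],0]
    - [[0,0,0.1],0]

```text
t: 12.05
tcp_pos: [441.9, 241.6, 127.8]
tcp_rot: [180.0, 0.0, 86.1]
wrist_force: [-1.0, -1.6, 7.1]
grip_width: 27.4
finger_force: 50.9
```

Emit:
step_arm:
  steps:
    - [[0,0,0.05],0]
    - [[0,0,0.05],0]
    - [[0,0,0.05],0]
    - [[0,0,0.05],0]
    - [[0,0,0.05],0]
    - [[0,0,0.05],0]
    - [[0,0,0.05],0]
    - [[0,0,0.05],0]
    - [[0,0,0.05],0]
    - [[0,0,0.05],0]
    - [[0,0,0.05],0]

```text
t: 13.15
tcp_pos: [442.0, 241.6, 127.7]
tcp_rot: [180.0, 0.0, 86.1]
wrist_force: [-2.0, -1.4, 9.8]
grip_width: 27.5
finger_force: 51.2
```

Emit:
step_arm:
  steps:
    - [[0,0,-0.2],0]
    - [[0,0,-0.5],0]
    - [[0,0,-0.9],0]
    - [[0,0,-1.5],0]
    - [[0,0,-2.3],0]
    - [[0,0,-3.3],0]
    - [[0,0,-4.5],0]
    - [[0,0,-5.8],0]
    - [[0,0,-7.2],0]
    - [[0,0,-8.6],0]
    - [[0,0,-10],0]
    - [[0,0,-11.4],0]
    - [[0,0,-12.8],0]
    - [[0,0,-14],0]
    - [[0,0,-14.8],0]
    - [[0,0,-15.2],0]
    - [[0,0,-15.2],0]
    - [[0,0,-15.2],0]

```text
t: 14.95
tcp_pos: [441.5, 241.2, 278.2]
tcp_rot: [-179.9, 0.0, 86.1]
wrist_force: [-0.7, -0.2, -1.5]
grip_width: 27.2
finger_force: 50.1
```

Emit:
step_arm:
  steps:
    - [[-1,0.3,0],0]
    - [[-3,0.8,0],0]
    - [[-6,1.5,0],0]
    - [[-9,2.3,0],0]
    - [[-12.5,3.2,0],0]
    - [[-16,4.1,0],0]
    - [[-19.5,5,0],0]
    - [[-23,5.9,0],0]
    - [[-26.5,6.8,0],0]
    - [[-30,7.7,0],0]
    - [[-33.5,8.6,0],0]
    - [[-37,9.5,0],0]
    - [[-40.5,10.4,0],0]
    - [[-44,11.3,0],0]
    - [[-47,12,0],0]
    - [[-49.5,12.6,0],0]
    - [[-51.2,13,0],0]
    - [[-51.9,13.2,0],0]
    - [[-51.9,13.2,0],0]
    - [[-51.9,13.2,0],0]

```text
t: 16.95
tcp_pos: [538.5, -283.7, 278.8]
tcp_rot: [-180.0, -0.1, 86.2]
wrist_force: [0.1, 0.4, -1.3]
grip_width: 27.7
finger_force: 50.1
```

Emit:
step_arm:
  steps:
    - [[0,0,0.5],0]
    - [[0,0,1.5],0]
    - [[0,0,2.5],0]
    - [[0,0,3.5],0]
    - [[0,0,4.5],0]
    - [[0,0,5.5],0]
    - [[0,0,6.3],0]
    - [[0,0,6.8],0]
    - [[0,0,7],0]
    - [[0,0,7],0]
    - [[0,0,7],0]

```text
t: 18.05
tcp_pos: [538.6, -285.5, 209.3]
tcp_rot: [179.9, 0.0, 86.1]
wrist_force: [-0.4, -0.3, -2.0]
grip_width: 27.4
finger_force: 50.1
```

Run:
```python
from h import *
s=sense();i=snapshot('wrist');j=snapshot('side')
np.save('w5.npy',np.r_[s['tcp_pos'],s['tcp_rot']])
cv2.imwrite('pics/w5f.png',i);cv2.imwrite('pics/s5f.png',j);print(s['tcp_pos'],s['tcp_rot'],s['wrist_force'])
T=tool(s)
for d in(-2,):print(proj('wrist',(T@[d,0,98,1])[:3],s),proj('wrist',[537,-288,85],s),proj('wrist',(T@[d+14,0,-51.5,1])[:3],s))
```

```text
[ 538.59812628 -285.48005819  209.27383375] [1.79949680e+02 2.44231437e-02 8.61084156e+01] [-0.39675679 -0.27901949 -2.03799903]
[318.88944652 204.14689846] [317.24765787 195.28276438] [318.57681777 306.14681929]
```

Emit:
step_arm:
  steps:
    - [[-0.05,-0.05,0.5],0]
    - [[-0.05,-0.05,1],0]
    - [[-0.05,-0.05,1.5],0]
    - [[-0.05,-0.05,2],0]
    - [[-0.05,-0.05,2.5],0]
    - [[-0.05,-0.05,2.8],0]
    - [[-0.05,-0.05,3.1],0]
    - [[-0.05,-0.05,3.4],0]
    - [[-0.05,-0.05,3.5],0]
    - [[-0.05,-0.05,3.5],0]

```text
t: 19.15
tcp_pos: [537.7, -285.8, 173.7]
tcp_rot: [-180.0, 0.0, 86.1]
wrist_force: [-0.4, -0.3, -0.8]
grip_width: 27.4
finger_force: 50.1
```

Emit:
step_arm:
  steps:
    - [[0,0,0.6],0]
    - [[0,0,1.3],0]
    - [[0,0,2.1],0]
    - [[0,0,2.9],0]
    - [[0,0,3.7],0]
    - [[0,0,4.5],0]
    - [[0,0,5.2],0]
    - [[0,0,5.8],0]
    - [[0,0,6.2],0]
    - [[0,0,6.3],0]
    - [[0,0,6.3],0]
    - [[0,0,6.3],0]

```text
t: 20.35
tcp_pos: [538.1, -286.0, 111.2]
tcp_rot: [180.0, 0.0, 86.1]
wrist_force: [0.3, 0.2, -0.7]
grip_width: 27.9
finger_force: 50.1
```

Emit:
step_arm:
  steps:
    - [[0,0,0.05],0]
    - [[0,0,0.1],0]
    - [[0,0,0.15],0]
    - [[0,0,0.2],0]
    - [[0,0,0.2],0]
    - [[0,0,0.2],0]

```text
t: 20.95
tcp_pos: [537.7, -285.8, 108.8]
tcp_rot: [180.0, 0.0, 86.1]
wrist_force: [0.6, 0.6, -1.4]
grip_width: 27.6
finger_force: 50.1
```

Emit:
step_arm:
  steps:
    - [[0,0,0.05],0]
    - [[0,0,0.1],0]
    - [[0,0,0.1],0]
    - [[0,0,0.1],0]

```text
t: 21.35
tcp_pos: [537.8, -285.9, 108.5]
tcp_rot: [180.0, 0.0, 86.1]
wrist_force: [-1.7, 1.3, 5.3]
grip_width: 27.4
finger_force: 50.6
```

Emit:
step_arm:
  steps:
    - [[0,0,0.05],0]
    - [[0,0,0.05],0]
    - [[0,0,0.05],0]

```text
t: 21.65
tcp_pos: [537.8, -285.9, 108.5]
tcp_rot: [180.0, 0.0, 86.1]
wrist_force: [-3.1, 1.0, 7.4]
grip_width: 27.6
finger_force: 51.0
```

Emit:
step_arm:
  steps:
    - [[0,0,-0.1],0]
    - [[0,0,-0.1],0]
    - [[0,0,-0.1],0]

```text
t: 21.95
tcp_pos: [537.9, -285.9, 108.5]
tcp_rot: [180.0, 0.0, 86.1]
wrist_force: [-1.1, 0.7, 3.3]
grip_width: 27.8
finger_force: 50.6
```

Emit:
step_arm:
  steps:
    - [[0,0,0],0]
    - [[0,0,0],0]
    - [[0,0,0],0]
    - [[0,0,0],0]
    - [[0,0,0],0]
    - [[0,0,0],0]
    - [[0,0,0],0]
    - [[0,0,0],0]
  jaw: 1

```text
t: 22.75
tcp_pos: [537.7, -285.9, 108.3]
tcp_rot: [180.0, 0.0, 86.1]
wrist_force: [0.5, 0.5, -0.8]
grip_width: 85.4
finger_force: 0.0
```

Emit:
step_arm:
  steps:
    - [[0,0,-0.5],0]
    - [[0,0,-1.5],0]
    - [[0,0,-2.5],0]
    - [[0,0,-4],0]
    - [[0,0,-5.5],0]
    - [[0,0,-7],0]
    - [[0,0,-8.5],0]
    - [[0,0,-10],0]
    - [[0,0,-11.5],0]
    - [[0,0,-12.7],0]
    - [[0,0,-13.2],0]
    - [[0,0,-13.3],0]
    - [[0,0,-13.3],0]
    - [[0,0,-13.3],0]

```text
t: 24.15
tcp_pos: [537.2, -285.7, 240.4]
tcp_rot: [-179.9, -0.0, 86.1]
wrist_force: [0.0, -0.1, 0.6]
grip_width: 85.1
finger_force: 0.0
```

Run:
```python
from h import *
i=snapshot('wrist');j=snapshot('side');k=snapshot('top')
f=lambda a,w,h:cv2.resize(a,(w,h),interpolation=cv2.INTER_CUBIC)
cv2.imwrite('pics/c6.png',np.vstack([np.hstack([f(i[100:250,250:400],300,300),f(j[100:220,270:410],350,300)]),np.hstack([f(j[180:310,120:330],420,260),f(k[150:250,190:300],230,260)])]))
```

```text
(no output)
```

View pics/c6.png

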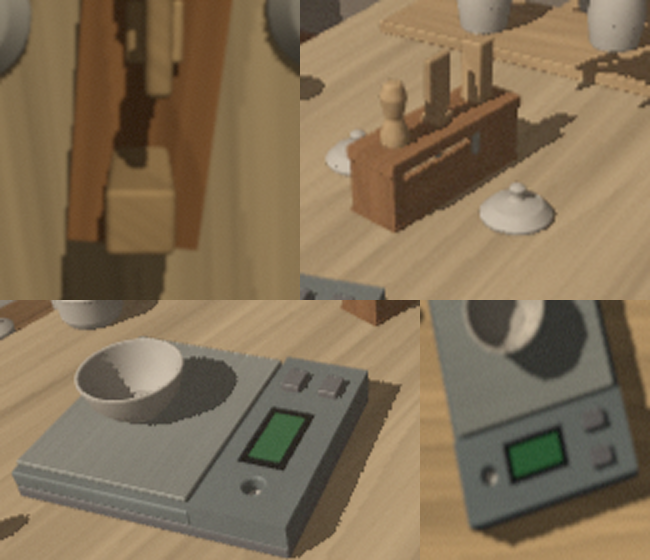

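The stylus stands upright and seated in its hole (wrist crop, around 140,200). The other tools, lids and bowl are where they were, and the tare recess is free.

```bash
python3 -c "
from station import close_job
print(close_job())"
```

```text
the job is handed in; nothing more can be done
None
```

The job is handed in: the tare key was pressed to its stop, held for about a second and released, and the stylus stands upright and released in its rack hole, with the other things left where they were.

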